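# Present a counting slide to the label reader

## Robot

A 6-joint arm with a two-finger parallel gripper is mounted at the origin on the work surface. World frame = base frame: x ahead of the robot, y to its left, z up, the work surface at z = 0. Lengths are in m, angles in rad, forces in N, time in s.
With the tool pointing down it reaches from about 0.425 to 0.95 m from the base axis. Payload 3.5 kg.
Tool frame: the origin (TCP) lies on the centre line of the jaws, within the pads' length; the fingertips stand 17 mm ahead of it and the grasp point (between the pads) lies 2 mm behind it; z points along the fingers, y is the line along which they close (so a half turn about z gives the same grasp; the last joint's range is limited). The gripper opens to 85 mm and grips with 20 to 120 N. Pads are 22 mm wide; open, the fingers measure 114 mm over their backs; the gripper's body (76 mm by 85 mm) begins 54 mm behind the grasp point. The pads swing forward as they close: fully open they stand 13 mm farther back than shut.
Start: joints at [-1.278, 0.286, 1.577, -0, 1.279, -0.15], TCP at [0.289, -0.61, 0.248] pointing down, gripper open.
Joint ranges: [-2.77, 2.77], [-0.9, 2.22], [0.21, 2.48], [-1.53, 4.67], [0.24, 2.81], [-2.84, 2.84]. Speed limits (rad/s): [2.79, 2.79, 3.14, 3.14, 3.14, 3.14].

## Interface

Orientations are given as a unit quaternion [x, y, z, w].
In Python, from plant import ctrl gives the robot as it stands. The module is installed in compiled form; this text tells all that it offers.
- The arm moves only by the tool drive_tool, never from a script. Its argument "moves" is a list of rows, each a list of 3 entries, a list of its own where there are three numbers: the turn, a rotation vector about the tool's x, y, z in rad, then the shift along the tool's x, y, z in m, then the finger opening in m, from 0 to 0.0854. A call has 1 to 5 rows; each row shifts and turns the commanded pose from where the row before left it, along the tool's axes as they then stand; what a row does not reach is not made up. A row lasts 1/8 s, in which the tool goes at most 62.5 mm and 10.7 degrees, less where a joint would pass 70% of its speed; a pose out of reach is approached as far as the arm can. A call with a gripper value outside its range is refused whole. The fingers move at their own pace and stop on an object; "grip_force" is the grip in N (left out, the last holds). Time passes only in rows, so rows that do not move let the fingers close. It gives the time, the measured TCP pose, the force, the opening and the grip force at its end, in the units of the state.
- ctrl.get_state(): the state, without advancing time (a new reading comes with each control period).
- ctrl.read_camera(name): name is "side" or "top"; returns a dict with "image" (420x560x3 uint8, red, green, blue), "fx", "fy", "cx", "cy" (pixels), "dist" ([k1, k2, p1, p2, k3] as OpenCV has them; the pictures are not rectified), "R" (3x3) and "t" (3): a world point X has camera coordinates R X + t. Camera axes: x right, y down, z forward; pixel columns grow to the right and rows downward; lengths in m; the calibration is good to about 2 mm. A picture is of the moment at which its call begins. There is no depth.
- ctrl.sign_off(): hands the job in; it is judged then, once.
The state is a dict: "time": time; "qpos": joint angles; "dq": joint speeds; "joint_efforts": joint torques, N m; "eef_pos": TCP position; "tcp_rot": TCP orientation; "contact_force": force on the tool from outside, world axes, zero at the start; "wrist_torque": the same for the moment, N m; "opening": opening from 0.0 (shut) to 1.0 (fully open); "finger_force": force on a finger pad.
Only numpy, scipy, OpenCV 4.12 (cv2) and the standard library are available. Lean on these libraries where they do the work, as an engineer would, in place of code of your own. Each camera call takes 0.05 s, during which the arm holds its last target. There are 200 camera calls.

## Task

Lift the cover plate off the moist chamber's pins and lay it flat on the bench, handle up, then take out the glass slide and find its frosted end by the small corner notch. Gripping the slide by its clear end, hold it still and level in front of the label reader with the label up, the frosted end pointing straight towards the reader and the label over the ring mark at the reading point; finish while still holding it there, slide touching nothing but the gripper. Leave the bottle, the tube rack and the beaker where they stand.

Things in the scene. Friction and masses are not known exactly. Their poses are not given: they have to be found in the camera images.
- chamber: Fixed grey open square tray, 150 x 150 mm outside, 44 mm high, walls 5 mm, floor 6 mm thick, a 20 mm square block in each inner corner. Two 6 mm pins stand 10 mm above the rim at (+60,+60) and (-60,-60) mm. In the middle a round rubber pedestal 30 mm across, top 24 mm above the bench, carries the slide. Origin: centre of the underside, on the bench; x, y along the walls, z up.
- cover: Loose grey plate 150 x 150 x 5 mm, about 0.2 kg, hiding the slide: lies on the chamber's rim (underside 44 mm above the bench), the pins through its two 10 mm holes. Black bar handle on top in the middle, 44 mm long (along x), 16 mm wide (along y), its top 41 mm above the plate's underside. Origin: centre of the underside; z up, on the handle's side.
- slide: Glass slide 80 x 32 x 6 mm, 40 g, lying label up on the pedestal (underside 24 mm above the bench), turned any way. Origin: middle of the underside. +x points to the frosted end (x = 12 to 40 mm), which bears the label on top; x = -40 to 12 mm is the clear end; z up. An 8 x 8 mm notch is cut from the frosted end's -y corner (on the right when that end points away from you, label up).
- slide_label (a point): Middle of the label on the slide's upper face: 26 mm from the slide's origin towards the frosted end, 6 mm above its underside. Axes as the slide's.
- reader: Fixed white label reader: foot 100 x 90 x 20 mm, post, head (50 x 60 x 45 mm, centre 245 mm up at x = +10 mm) with a dark window looking down and to -x. A tongue 60 mm wide, 6 mm high runs from the foot to x = -150 mm; a black ring 32 mm across on it at x = -120 mm. Origin: on the bench, 20 mm to -x of the foot's middle. +x points from the ring to the head, away from the robot.
- read_spot (a point): The reading point, where the label's middle is to be held: in the air 170 mm above the bench, straight above the middle of the ring. Axes as the reader's: the frosted end must point along its +x, towards the reader's foot and head.
- bottle: Bystander: loose closed amber bottle, 56 mm across, 100 mm tall. Origin: centre of the underside.
- tube_rack: Bystander: loose white rack with eight capped tubes, 70 x 150 mm, 73 mm tall. Origin: centre of the underside.
- beaker: Bystander: loose open glass beaker, 64 mm across, 70 mm tall. Origin: centre of the underside.
Mind the look-alikes: they are no part of the job. What is shaped like the cover but brown or yellow is not meant.

How it is judged:
On the way, in this order (a step that is already met when the one before it is completed fails the run):
1. the cover plate is off the chamber and lies flat on the bench, handle up, let go (height (world z) of cover below 0.005 m and angle between cover's own z axis and vertical below 0.06 rad and contact force between cover and the arm below 0.1 N and contact force between cover and the fingers below 0.1 N), for 0.2 s.
2. the slide is gripped by its clear end and lifted clear of the chamber (contact force between slide and the fingers above 0.5 N and x of the grasp point in the frame of slide below 0.005 m and height (world z) of slide above 0.07 m), for 0.2 s.
At the end, for the whole second after the job is handed in: Slide held in the fingers by its clear end, still, label up and level within 11 deg, frosted end towards the reader within 17 deg, label's middle within 25 mm of the reading point, touching neither reader nor cover; cover flat on the bench, handle up, released (all of step 1 and contact force between slide and the fingers above 0.5 N and x of the grasp point in the frame of slide below 0.005 m and distance between slide_label and read_spot below 0.025 m and x of slide in the frame of read_spot below 0 m and angle between the x axis of slide and the x axis of read_spot, either way round below 0.3 rad and angle between slide's own z axis and vertical below 0.2 rad and linear speed of slide below 0.02 m/s and contact force between slide and reader below 0.05 N and contact force between slide and cover below 0.05 N); the arm keeps its last pose, push and grip.
It fails at once if the bottle, the tube rack or the beaker is moved more than 20 mm (distance of any of bottle, tube_rack, beaker from where it was at the start of the episode above 0.02 m).
It also fails if it takes over 58 s, if anything falls off the work surface, if the arm or the gripper's body presses on something with over 40 N, if the wrist force passes 120 N, or if a joint passes its speed limit or range.

## Working session

There is one attempt and no reset: what is moved stays moved. The work goes in short steps, Python scripts to look and compute and a tool call to move; the robot and the scene stay as the last step left them, time stands still between calls to the robot, and variables do not carry over. Pictures are saved under pics/ and viewed, at most 10 in all, crops included, and the job is handed in when it is done.

Besides the shell and the picture viewer there is one more tool, called after "Emit:" by a JSON object that holds its "op" and its "data", one argument or row to a line. drive_tool: Moves the arm, as the interface text tells. Its arguments: {"type":"object","properties":{"moves":{"type":"array","items":{"type":"array"}},"grip_force":{"type":"number"}},"required":["moves"]}

```bash
mkdir -p pics
cat > h.py <<'E'
import numpy as np, cv2
from scipy.spatial.transform import Rotation as Ro
from plant import ctrl
def cam(n):
    d=ctrl.read_camera(n); d['K']=np.array([[d['fx'],0,d['cx']],[0,d['fy'],d['cy']],[0,0,1]]); d['D']=np.array(d['dist'],float); return d
def pix2w(d,px,z):
    R=np.array(d['R']);t=np.array(d['t'])
    u=cv2.undistortPoints(np.array([[px]],float),d['K'],d['D'])[0,0]
    c=-R.T@t; v=R.T@np.array([u[0],u[1],1]); return c+v*(z-c[2])/v[2]
def w2pix(d,X):
    R=np.array(d['R']);return cv2.projectPoints(np.array(X,float).reshape(-1,3),cv2.Rodrigues(R)[0],np.array(d['t'],float),d['K'],d['D'])[0][:,0]
def save(d,n,crop=None):
    im=d['image'][:,:,::-1]
    if crop:
        x0,y0,x1,y1=crop; im=im[y0:y1,x0:x1]
    s=min(800/im.shape[1],600/im.shape[0]); cv2.imwrite('pics/'+n,cv2.resize(im,None,fx=s,fy=s,interpolation=cv2.INTER_CUBIC));
E
python3 - <<'E'
from h import *
for n in('top','side'):
    d=cam(n); save(d,n+'1.png'); np.save(n+'0.npy',d,allow_pickle=True)
    R=np.array(d['R']);print(n,-R.T@np.array(d['t']),R.round(2).tolist())
s=ctrl.get_state();print(s)
E
```

```text
top [0.42341797 0.09663848 1.16831854] [[-0.01, -1.0, -0.02], [-1.0, 0.01, -0.05], [0.05, 0.02, -1.0]]
side [0.14433144 1.08960935 0.83129411] [[-0.94, -0.35, 0.02], [-0.21, 0.53, -0.82], [0.28, -0.78, -0.57]]
{'time': 0.1, 'qpos': array([-1.27801228e+00,  2.87098384e-01,  1.57804990e+00,  7.53158121e-06,
        1.27858896e+00, -1.50010246e-01]), 'dq': array([ 3.60114106e-04, -1.39228003e-03, -4.92699913e-03,  7.69560831e-04,
       -9.68972337e-05, -1.03502819e-03]), 'joint_efforts': array([ 9.68687095e-05, -4.07299268e+01, -2.93699902e+01, -1.82928761e-04,
        3.43245527e-03,  1.70280600e-05]), 'eef_pos': array([ 0.28907233, -0.60934646,  0.2470608 ]), 'tcp_rot': array([ 9.75591276e-01,  2.19591694e-01, -7.28869439e-05, -1.06982018e-03]), 'contact_force': array([ 0.27984433,  0.24799904, -0.55151879]), 'wrist_torque': array([ 0.00796069,  0.02869389, -0.0148653 ]), 'finger_force': 0.0, 'opening': 1.000347806335908}
```

View pics/top1.png

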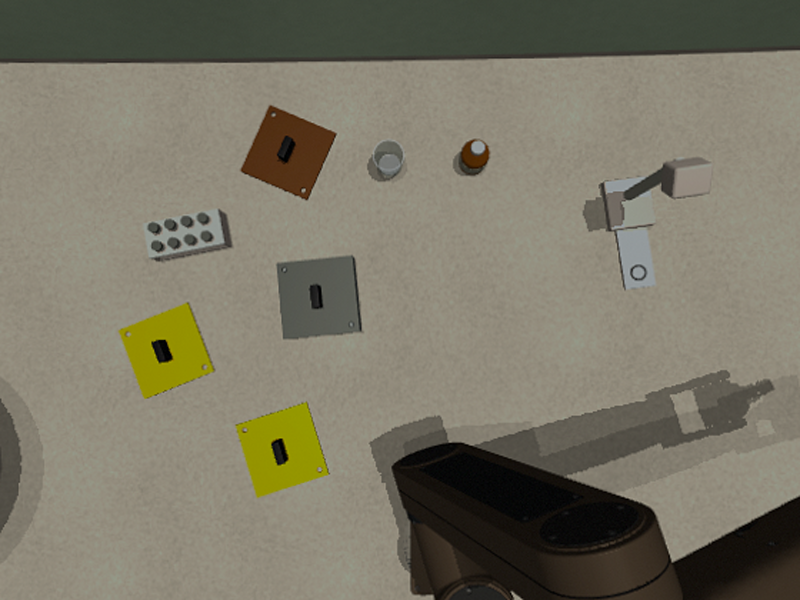

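View pics/side1.png

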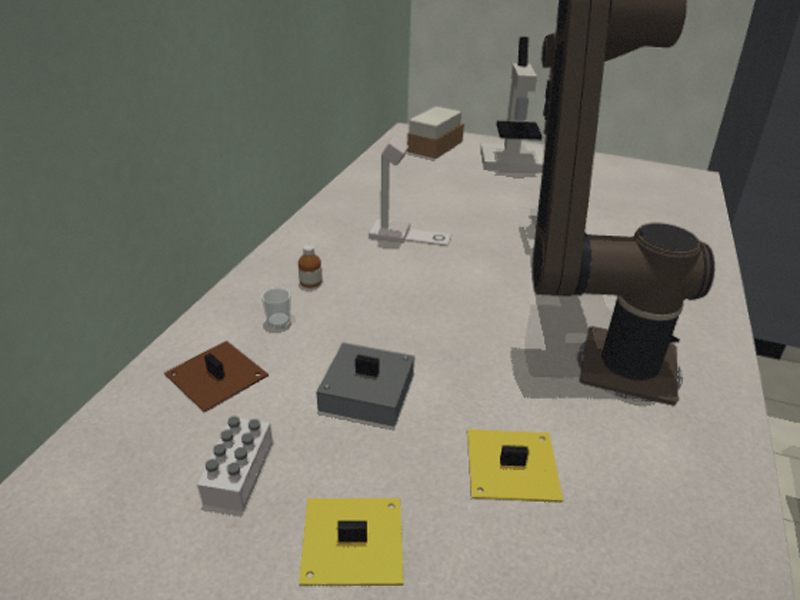

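The grey cover is at about (318,297) in the 800-px top view, on the chamber. The reader's ring is at (638,272). The free bench lies between them, around (480,290).

```bash
python3 - <<'E'
from h import *
d=np.load('top0.npy',allow_pickle=True).item()
f=lambda p,z:pix2w(d,(p[0]*.7,p[1]*.7),z).round(4)
cs=[f(p,.049) for p in((277,264),(354,256),(361,331),(283,339))]
print('cover',cs,np.mean(cs,0)); print([np.linalg.norm(cs[i]-cs[i-1]).round(4) for i in range(4)])
e=[cs[0]-cs[3],cs[1]-cs[2]];print('yaw',[np.arctan2(v[1],v[0]) for v in e],[np.arctan2(-v[0],v[1]) for v in (cs[0]-cs[1],cs[3]-cs[2])])
print('holes',f((284,270),.049),f((351,324),.049))
print('ring',f((638,272),.006)); print('tongue',[f(p,.006) for p in((624,290),(655,287),(616,232),(648,229))])
print('bottle',f((474,158),.05),'beaker',f((388,160),.03),'rack',f((188,234),.05),'brown',f((289,152),0),'y2',f((282,450),0))
E
python3 - <<'E'
from h import *
d=np.load('top0.npy',allow_pickle=True).item()
save(d,'c1.png',(170,150,290,250));save(d,'r1.png',(410,100,510,210))
E
```

```text
cover [array([0.5459, 0.3517, 0.049 ]), array([0.5605, 0.2007, 0.049 ]), array([0.414 , 0.1874, 0.049 ]), array([0.3993, 0.3393, 0.049 ])] [0.479925 0.269775 0.049   ]
[np.float64(0.1471), np.float64(0.1517), np.float64(0.1471), np.float64(0.1526)]
yaw [np.float64(0.08438304655830127), np.float64(0.09053679512849613)] [np.float64(0.0963891155146547), np.float64(0.09647377518258686)]
holes [0.534  0.3379 0.049 ] [0.4277 0.2068 0.049 ]
ring [ 0.5286 -0.3631  0.006 ]
tongue [array([ 0.4928, -0.3349,  0.006 ]), array([ 0.4984, -0.3954,  0.006 ]), array([ 0.6094, -0.3218,  0.006 ]), array([ 0.6146, -0.3847,  0.006 ])]
bottle [ 0.751  -0.0352  0.05  ] beaker [0.7551 0.1339 0.03  ] rack [0.606  0.5262 0.05  ] brown [0.7824 0.3387 0.    ] y2 [0.1763 0.3504 0.    ]
```

View pics/c1.png

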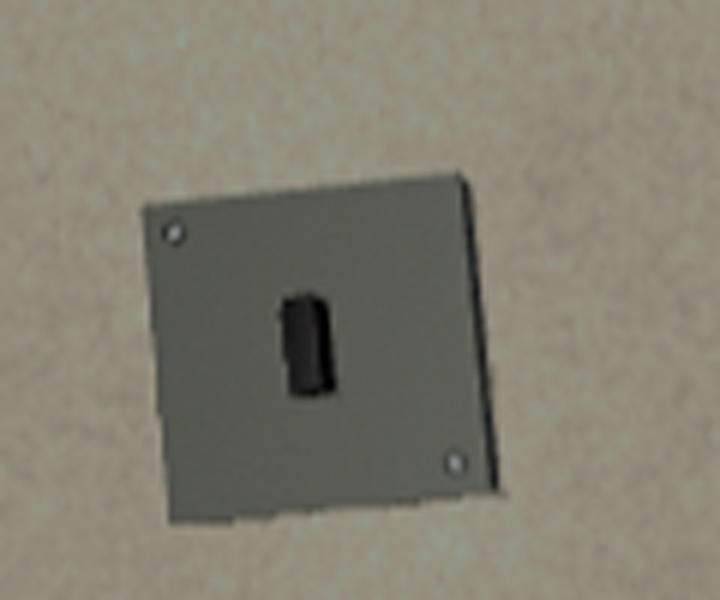

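View pics/r1.png

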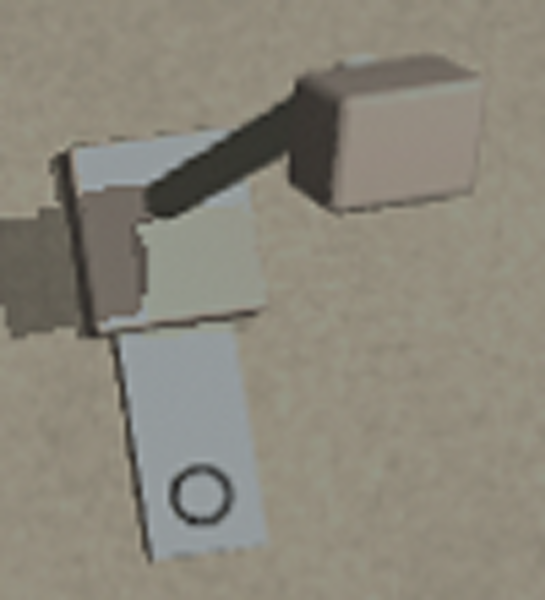

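Cover and chamber centre is near (0.481, 0.271) with yaw about 0.09. The edges measure 147–152 mm, which fits the 150 mm given. The ring is at (0.528, -0.364) and the reader's yaw is about 0.10. I'm starting to move.

Emit:
{"op": "drive_tool", "data": {
  "moves": [
    [[0,0,0.1765],[0,0,0],0.085],
    [[0,0,0.1765],[0,0,0],0.085],
    [[0,0,0],[0.031,-0.0485,0],0.085],
    [[0,0,0],[0.031,-0.0485,0],0.085],
    [[0,0,0],[0.031,-0.0485,0],0.085]
  ]
}}

```text
time: 0.72
eef_pos: [0.3692, -0.4549, 0.2476]
tcp_rot: [0.999, 0.045, -0.0, -0.001]
contact_force: [1.2, -0.2, 0.8]
opening: 0.994
finger_force: 0.0
```

Emit:
{"op": "drive_tool", "data": {
  "moves": [
    [[0,0,0],[0.031,-0.0485,0],0.085],
    [[0,0,0],[0.031,-0.0485,0],0.085],
    [[0,0,0],[0.031,-0.0485,0],0.085],
    [[0,0,0],[0.031,-0.0485,0],0.085],
    [[0,0,0],[0.031,-0.0485,0],0.085]
  ]
}}

```text
time: 1.35
eef_pos: [0.5018, -0.1993, 0.248]
tcp_rot: [0.999, 0.045, -0.0, -0.0]
contact_force: [0.8, 0.3, -0.3]
opening: 0.995
finger_force: 0.0
```

Emit:
{"op": "drive_tool", "data": {
  "moves": [
    [[0,0,0],[0.003,-0.059,0],0.085],
    [[0,0,0],[0.003,-0.059,0],0.085],
    [[0,0,0],[0.003,-0.059,0],0.085],
    [[0,0,0],[0.003,-0.059,0],0.085],
    [[0,0,0],[0.003,-0.059,0],0.085]
  ]
}}

```text
time: 1.98
eef_pos: [0.4893, 0.0958, 0.2481]
tcp_rot: [0.999, 0.045, -0.0, 0.0]
contact_force: [0.6, -0.4, 0.0]
opening: 0.996
finger_force: 0.0
```

Emit:
{"op": "drive_tool", "data": {
  "moves": [
    [[0,0,0],[0.0025,-0.0585,0],0.085],
    [[0,0,0],[0.0025,-0.0585,0],0.085],
    [[0,0,0],[0.0025,-0.0585,0],0.07],
    [[0,0,0],[0,0,0.05],0.06],
    [[0,0,0],[0,0,0.04],0.05]
  ]
}}

```text
time: 2.6
eef_pos: [0.4807, 0.2704, 0.1565]
tcp_rot: [0.999, 0.046, -0.0, 0.0]
contact_force: [0.3, 0.1, -0.5]
opening: 0.586
finger_force: 0.0
```

Run:
```python
from h import *
d=cam('side'); save(d,'s2.png',(190,190,330,310)); print(ctrl.get_state()['qpos'])
```

```text
[ 3.27319377e-01  1.16882731e-01  1.96468558e+00 -6.32635896e-05
  1.07200816e+00  1.80713600e+00]
```

View pics/s2.png

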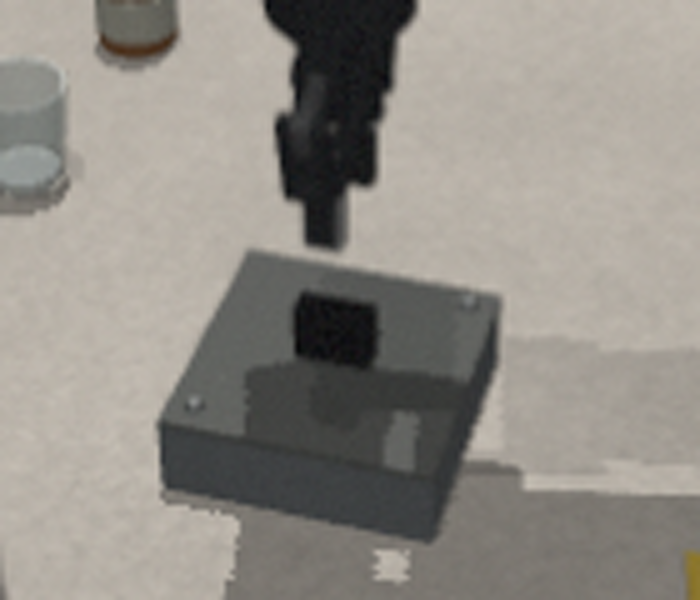

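The fingers (about 325,240) stand over the handle (about 335,330), so they are aligned. Next I descend, close and lift.

Emit:
{"op": "drive_tool", "data": {
  "moves": [
    [[0,0,0],[0,0,0.045],0.05],
    [[0,0,0],[0,0,0.036],0.05],
    [[0,0,0],[0,0,0],0.05],
    [[0,0,0],[0,0,0],0.005],
    [[0,0,0],[0,0,0],0.005]
  ],
  "grip_force": 60
}}

```text
time: 3.28
eef_pos: [0.4834, 0.2712, 0.0802]
tcp_rot: [0.999, 0.044, 0.002, -0.002]
contact_force: [-0.9, 0.3, 11.3]
opening: 0.17
finger_force: 58.1
```

Emit:
{"op": "drive_tool", "data": {
  "moves": [
    [[0,0,0],[0,0,0],0.005],
    [[0,0,0],[0,0,0],0.005],
    [[0,0,0],[0,0,-0.015],0.005],
    [[0,0,0],[0,0,-0.02],0.005],
    [[0,0,0],[0,0,-0.03],0.005]
  ]
}}

```text
time: 3.9
eef_pos: [0.481, 0.269, 0.1428]
tcp_rot: [0.999, 0.045, -0.001, 0.001]
contact_force: [-1.0, 0.3, -2.2]
opening: 0.168
finger_force: 59.6
```

Emit:
{"op": "drive_tool", "data": {
  "moves": [
    [[0,0,0],[-0.001,0.04,0],0.005],
    [[0,0,0],[-0.001,0.055,0],0.005],
    [[0,0,0],[-0.001,0.055,0],0.005],
    [[0,0,0],[-0.001,0.055,0],0.005],
    [[0,0,0],[-0.001,0.055,0],0.005]
  ]
}}

```text
time: 4.53
eef_pos: [0.5001, 0.0081, 0.1434]
tcp_rot: [0.999, 0.045, 0.001, 0.0]
contact_force: [1.1, -0.1, -2.4]
opening: 0.169
finger_force: 59.6
```

Emit:
{"op": "drive_tool", "data": {
  "moves": [
    [[0,0,0],[0,0,0.03],0.005],
    [[0,0,0],[0,0,0.03],0.005],
    [[0,0,0],[0,0,0.02],0.005],
    [[0,0,0],[0,0,0.012],0.005],
    [[0,0,0],[0,0,0],0.005]
  ]
}}

```text
time: 5.15
eef_pos: [0.4996, 0.01, 0.0501]
tcp_rot: [0.999, 0.045, -0.001, -0.0]
contact_force: [0.3, -0.2, -1.3]
opening: 0.17
finger_force: 59.7
```

Run:
```python
from h import *
for n in('top','side'): np.save(n+'2.npy',cam(n),allow_pickle=True)
t=np.load('top2.npy',allow_pickle=True).item();save(t,'t3.png',(165,140,325,260))
print(ctrl.get_state()['eef_pos'],ctrl.get_state()['contact_force'])
```

```text
[0.50074336 0.00991365 0.05131117] [-0.00521068 -0.69753496 -1.23675839]
```

View pics/t3.png

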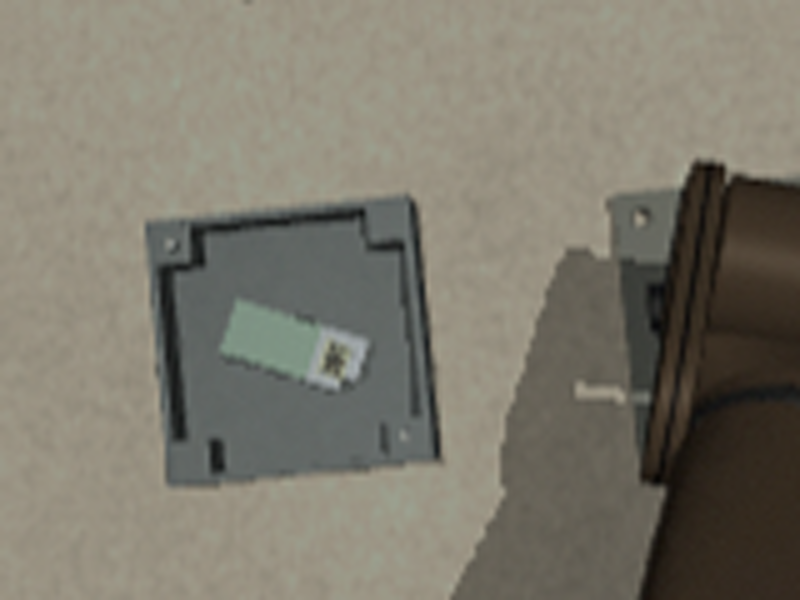

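The cover is off and held at the right. The slide's clear (green) end has corners (237,299) and (221,352). The frosted end with the label points right, with the notch near (350,385). Next I lower the cover while working out the slide's pose.

Emit:
{"op": "drive_tool", "data": {
  "moves": [
    [[0,0,0],[0,0,0.005],0.005],
    [[0,0,0],[0,0,0.005],0.005],
    [[0,0,0],[0,0,0.004],0.005],
    [[0,0,0],[0,0,0],0.005]
  ]
}}

```text
time: 5.75
eef_pos: [0.5002, 0.01, 0.0364]
tcp_rot: [0.999, 0.045, 0.0, 0.0]
contact_force: [0.0, -0.4, -0.7]
opening: 0.172
finger_force: 60.0
```

Run:
```python
from h import *
d=np.load('top2.npy',allow_pickle=True).item()
f=lambda p:pix2w(d,(165+p[0]/5,140+p[1]/5),.030).round(4)
a,b,c=f((237,299)),f((221,352)),f((371,345)); print(a,b,c,np.linalg.norm(a-b),np.linalg.norm(a-c))
lb=f((334,359));print('label',lb); m=(a+b)/2
for v in(c-a,lb-m): print(np.arctan2(v[1],v[0]),np.linalg.norm(v))
print('origin',(b+c)/2,'ch',np.mean([pix2w(d,(165+x/5,140+y/5),.044) for x,y in((147,222),(411,197),(440,461),(168,486))],0))
print(ctrl.get_state()['eef_pos'],ctrl.get_state()['contact_force'])
```

```text
[0.5048 0.3032 0.03  ] [0.4748 0.3122 0.03  ] [0.4782 0.2271 0.03  ] 0.03132091952673166 0.08061494898590463
label [0.4704 0.2481 0.03  ]
-1.907061358123541 0.08061494898590463
-1.8854834265154228 0.06267790679338295
origin [0.4765  0.26965 0.03   ] ch [0.48002973 0.27006752 0.044     ]
[0.50018362 0.01001756 0.03638981] [ 0.01704104 -0.44921833 -0.65977024]
```

Emit:
{"op": "drive_tool", "data": {
  "moves": [
    [[0,0,0],[0,0,0.002],0.005],
    [[0,0,0],[0,0,0.001],0.005],
    [[0,0,0],[0,0,0],0.04],
    [[0,0,0],[0,0,0],0.05],
    [[0,0,0],[0,0,0],0.05]
  ]
}}

```text
time: 6.38
eef_pos: [0.4999, 0.01, 0.033]
tcp_rot: [0.999, 0.045, -0.0, -0.0]
contact_force: [-0.1, 0.4, 0.2]
opening: 0.582
finger_force: 0.0
```

Emit:
{"op": "drive_tool", "data": {
  "moves": [
    [[0,0,0],[0,0,-0.03],0.05],
    [[0,0,0],[0,0,-0.04],0.05],
    [[0,0,0],[0,0,-0.045],0.05],
    [[0,0,-0.166],[0,0,0],0.05],
    [[0,0,-0.166],[0,0,0],0.05]
  ]
}}

```text
time: 7.0
eef_pos: [0.5003, 0.01, 0.149]
tcp_rot: [0.977, 0.212, 0.001, 0.0]
contact_force: [0.1, 0.0, 0.5]
opening: 0.589
finger_force: 0.0
```

Emit:
{"op": "drive_tool", "data": {
  "moves": [
    [[0,0,-0.166],[0,0,0],0.05],
    [[0,0,-0.166],[0,0,0],0.05],
    [[0,0,-0.166],[0,0,0],0.05],
    [[0,0,-0.166],[0,0,0],0.05],
    [[0,0,-0.166],[0,0,0],0.05]
  ]
}}

```text
time: 7.62
eef_pos: [0.4998, 0.01, 0.1479]
tcp_rot: [0.809, 0.588, -0.0, -0.0]
contact_force: [0.4, -0.5, 0.2]
opening: 0.583
finger_force: 0.0
```

Emit:
{"op": "drive_tool", "data": {
  "moves": [
    [[0,0,0],[0.053,-0.0205,0],0.05],
    [[0,0,0],[0.053,-0.0205,0],0.05],
    [[0,0,0],[0.053,-0.0205,0],0.05],
    [[0,0,0],[0.053,-0.0205,0],0.05],
    [[0,0,0],[0.052,-0.0205,0],0.05]
  ]
}}

```text
time: 8.25
eef_pos: [0.4851, 0.2947, 0.148]
tcp_rot: [0.81, 0.586, -0.0, 0.0]
contact_force: [0.5, -0.0, -0.5]
opening: 0.586
finger_force: 0.0
```

Run:
```python
from h import *
d=cam('side'); save(d,'s4.png',(170,170,410,350)); s=ctrl.get_state();print(s['qpos'],s['eef_pos'],Ro.from_quat(s['tcp_rot']).as_matrix().round(3),s['opening'])
X=np.array([.4855,.2928,.03]);print(Ro.from_quat(s['tcp_rot']).inv().apply(X-s['eef_pos']))
```

```text
[0.37500851 0.15895447 1.92093325 0.00474518 1.05955675 0.68858341] [0.48421995 0.30007556 0.14840272] [[ 0.311  0.951  0.   ]
 [ 0.951 -0.311  0.005]
 [ 0.005 -0.001 -1.   ]] 0.5881230091472615
[-0.0070579   0.00359274  0.11836831]
```

View pics/s4.png

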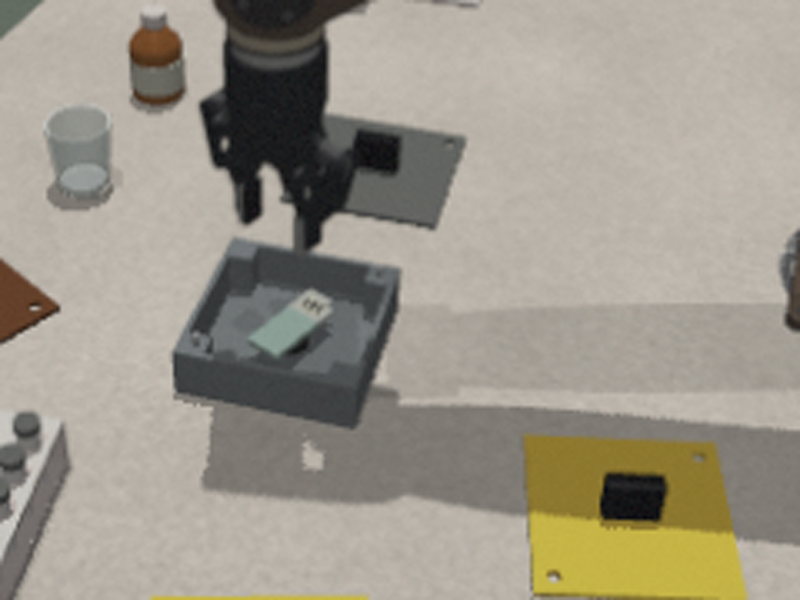

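The side view shows the cover lying flat at about (400,170) and the gripper over the chamber. The slide is at about (290,325), clear end nearest. I descend part way and re-check.

Emit:
{"op": "drive_tool", "data": {
  "moves": [
    [[0,0,0],[0,0,0],0.05],
    [[0,0,0],[0,0,0.04],0.05],
    [[0,0,0],[0,0,0.03],0.05],
    [[0,0,0],[0,0,0],0.05]
  ]
}}

```text
time: 8.8
eef_pos: [0.4834, 0.2906, 0.0752]
tcp_rot: [0.811, 0.585, -0.004, -0.001]
contact_force: [-0.6, -0.3, 0.0]
opening: 0.584
finger_force: 0.0
```

Run:
```python
from h import *
d=cam('side'); save(d,'s5.png',(210,230,300,300)); s=ctrl.get_state()
X=np.array([.4855,.2928,.035]);print(s['eef_pos'],Ro.from_quat(s['tcp_rot']).inv().apply(X-s['eef_pos']))
```

```text
[0.48492196 0.29140547 0.0773448 ] [0.0015927  0.00020442 0.04234126]
```

View pics/s5.png

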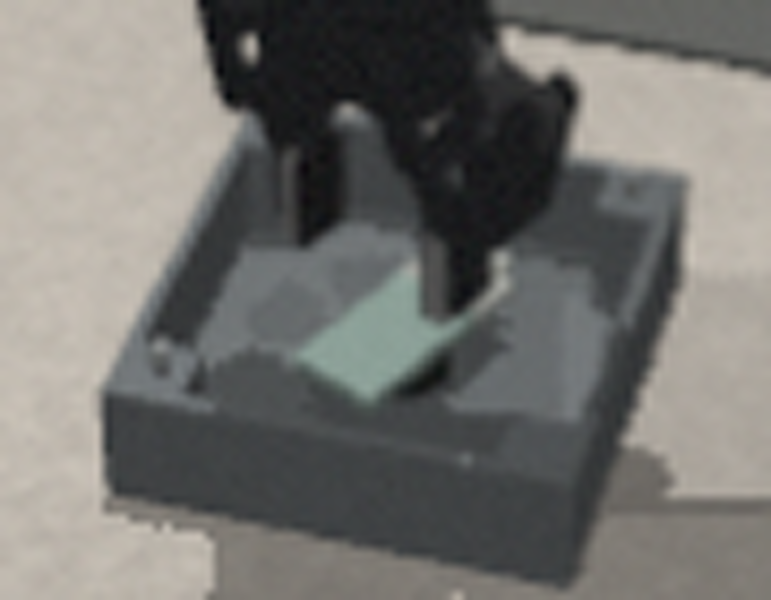

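The fingers straddle the slide's clear end; the tips at (440,310) and (310,240) are still above it. I finish the descent and close.

Emit:
{"op": "drive_tool", "data": {
  "moves": [
    [[0,0,0],[0.001,0,0.022],0.05],
    [[0,0,0],[0,0,0.02],0.05],
    [[0,0,0],[0,0,0],0.05]
  ],
  "grip_force": 40
}}

```text
time: 9.22
eef_pos: [0.4849, 0.2931, 0.0352]
tcp_rot: [0.811, 0.586, -0.001, -0.0]
contact_force: [0.5, -0.1, -0.7]
opening: 0.587
finger_force: 0.0
```

Emit:
{"op": "drive_tool", "data": {
  "moves": [
    [[0,0,0],[0,0,0],0.015],
    [[0,0,0],[0,0,0],0.015],
    [[0,0,0],[0,0,0],0.015]
  ]
}}

```text
time: 9.6
eef_pos: [0.4865, 0.2941, 0.0373]
tcp_rot: [0.81, 0.586, 0.001, 0.0]
contact_force: [0.2, 0.4, 2.8]
opening: 0.358
finger_force: 39.7
```

Emit:
{"op": "drive_tool", "data": {
  "moves": [
    [[0,0,0],[0,0,-0.01],0.015],
    [[0,0,0],[0,0,-0.025],0.015],
    [[0,0,0],[0,0,-0.04],0.015],
    [[0,0,0],[0,0,-0.04],0.015],
    [[0,0,0],[0,0,-0.03],0.015]
  ]
}}

```text
time: 10.22
eef_pos: [0.4861, 0.294, 0.1841]
tcp_rot: [0.81, 0.586, 0.001, 0.0]
contact_force: [0.5, 0.6, 0.6]
opening: 0.361
finger_force: 39.6
```

Emit:
{"op": "drive_tool", "data": {
  "moves": [
    [[0,0,0],[0,0,0],0.015],
    [[0,0,0],[0,0,0],0.015]
  ]
}}

```text
time: 10.48
eef_pos: [0.4851, 0.2936, 0.1804]
tcp_rot: [0.81, 0.586, -0.001, -0.0]
contact_force: [-0.2, 0.5, -0.8]
opening: 0.358
finger_force: 39.6
```

Run:
```python
from h import *
d=cam('side'); save(d,'s6.png',(190,120,330,240)); np.save('side6.npy',d,allow_pickle=True);s=ctrl.get_state()
print(s['eef_pos'],s['qpos'],s['finger_force'],s['opening'])
```

```text
[0.48473208 0.29340252 0.17962853] [3.65259220e-01 1.17899838e-01 1.90433861e+00 2.37113838e-05
 1.12242026e+00 6.84255691e-01] 39.60049331188202 0.3574000977620654
```

View pics/s6.png

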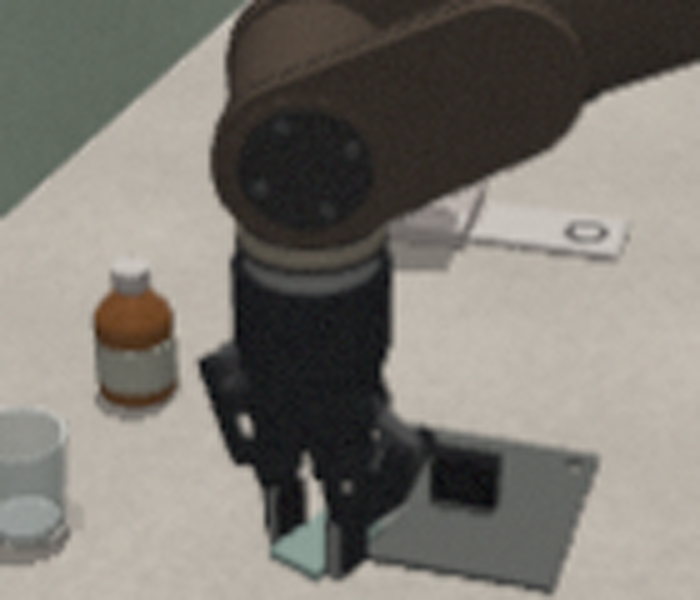

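The slide is firmly held clear of the chamber. I carry it over to mid-bench, turn it, then go to the reader.

Emit:
{"op": "drive_tool", "data": {
  "moves": [
    [[0,0,0],[-0.04,0.0125,0],0.015],
    [[0,0,0],[-0.0535,0.017,0],0.015],
    [[0,0,0],[-0.0535,0.017,0],0.015],
    [[0,0,0],[-0.0535,0.017,0],0.015],
    [[0,0,0],[-0.0535,0.017,0],0.015]
  ]
}}

```text
time: 11.15
eef_pos: [0.4812, 0.0259, 0.1795]
tcp_rot: [0.81, 0.586, -0.001, -0.001]
contact_force: [1.2, -0.5, 0.1]
opening: 0.358
finger_force: 39.6
```

Emit:
{"op": "drive_tool", "data": {
  "moves": [
    [[0,0,0],[-0.0535,0.017,0],0.015],
    [[0,0,0],[-0.0535,0.017,0],0.015],
    [[0,0,-0.166],[0,0,0],0.015],
    [[0,0,-0.166],[0,0,0],0.015],
    [[0,0,-0.166],[0,0,0],0.015]
  ]
}}

```text
time: 11.78
eef_pos: [0.4802, -0.0849, 0.1793]
tcp_rot: [0.639, 0.769, -0.001, -0.002]
contact_force: [0.6, 0.2, -0.1]
opening: 0.358
finger_force: 39.6
```

Emit:
{"op": "drive_tool", "data": {
  "moves": [
    [[0,0,-0.166],[0,0,0],0.015],
    [[0,0,-0.166],[0,0,0],0.015],
    [[0,0,-0.166],[0,0,0],0.015],
    [[0,0,-0.166],[0,0,0],0.015],
    [[0,0,-0.166],[0,0,0],0.015]
  ]
}}

```text
time: 12.4
eef_pos: [0.4802, -0.0845, 0.1793]
tcp_rot: [0.275, 0.962, 0.0, -0.002]
contact_force: [0.7, -0.4, -0.8]
opening: 0.357
finger_force: 39.6
```

Emit:
{"op": "drive_tool", "data": {
  "moves": [
    [[0,0,-0.166],[0,0,0],0.015],
    [[0,0,-0.166],[0,0,0],0.015],
    [[0,0,-0.166],[0,0,0],0.015],
    [[0,0,-0.166],[0,0,0],0.015],
    [[0,0,0],[0,0,0],0.015]
  ]
}}

```text
time: 13.02
eef_pos: [0.4804, -0.0846, 0.1796]
tcp_rot: [-0.05, 0.999, 0.001, -0.002]
contact_force: [-0.3, -0.2, -0.4]
opening: 0.361
finger_force: 39.6
```

Run:
```python
from h import *
s=ctrl.get_state();M=Ro.from_quat(s['tcp_rot']);print(s['eef_pos'],s['qpos'],s['opening'],np.arctan2(*M.as_matrix()[[1,0],0]),M.inv().apply(np.array([.477,-.369,.177])-s['eef_pos']))
```

```text
[ 0.48035796 -0.08455363  0.17960467] [-3.82597689e-01 -6.09036252e-02  2.08764827e+00 -3.55366191e-05
  1.11823965e+00 -2.05364319e+00] 0.36089226793170404 -3.0413255481170434 [ 0.03180594 -0.28268544  0.00226352]
```

Emit:
{"op": "drive_tool", "data": {
  "moves": [
    [[0,0,0],[0.0065,-0.057,0],0.015],
    [[0,0,0],[0.0065,-0.057,0.001],0.015],
    [[0,0,0],[0.0065,-0.057,0.001],0.015],
    [[0,0,0],[0.0065,-0.057,0],0.015],
    [[0,0,0],[0.006,-0.054,0],0.015]
  ]
}}

```text
time: 13.65
eef_pos: [0.4776, -0.3703, 0.1781]
tcp_rot: [-0.049, 0.999, 0.001, -0.001]
contact_force: [0.1, -0.5, -0.5]
opening: 0.356
finger_force: 39.7
```

Emit:
{"op": "drive_tool", "data": {
  "moves": [
    [[0,0,0],[0,0,0],0.015],
    [[0,0,0],[0,0,0],0.015],
    [[0,0,0],[0,0,0],0.015]
  ]
}}

```text
time: 14.02
eef_pos: [0.4782, -0.3672, 0.1787]
tcp_rot: [-0.051, 0.999, 0.001, -0.0]
contact_force: [0.7, -0.2, 0.4]
opening: 0.358
finger_force: 39.7
```

Run:
```python
from h import *
d=cam('side'); t=cam('top')
a=d['image'][100:210,230:370];b=t['image'][110:220,390:530]
im=np.vstack([cv2.resize(x,None,fx=2.7,fy=2.7,interpolation=2) for x in(a,b)])
cv2.imwrite('pics/f7.png',im[:,:,::-1]);print(im.shape)
s=ctrl.get_state();M=Ro.from_quat(s['tcp_rot']).as_matrix();print(s['eef_pos'],s['opening'],s['dq'].round(4),M[:,2])
L=s['eef_pos']-.051*M[:,0]+.006*M[:,2]
for n,c,o in(('side',d,(230,100,0)),('top',t,(390,110,297))): print(n,[((p-o[:2])*2.7+[0,o[2]]).round(0) for p in w2pix(c,[L,[.528,-.364,.17],[.528,-.364,.006]])])
print(L)
```

```text
(594, 378, 3)
[ 0.47843905 -0.36731294  0.17920832] 0.36317699863576314 [-0.0023  0.0003 -0.0049 -0.0038 -0.0014 -0.0063] [-2.65958866e-04  3.97554556e-04 -9.99999886e-01]
side [array([216.,  73.]), array([217.,  74.]), array([210., 178.])]
top [array([226., 496.]), array([227., 498.]), array([154., 515.])]
[ 0.52916542 -0.36205006  0.17319692]
```

View pics/f7.png

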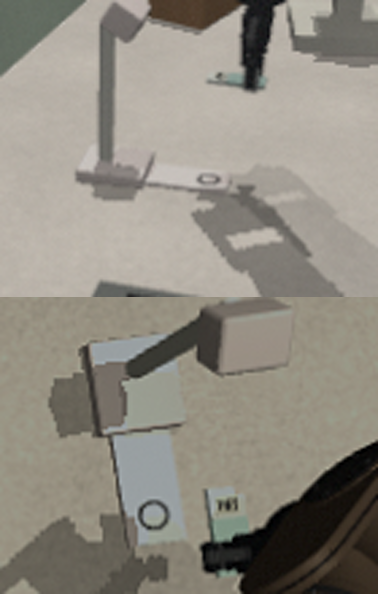

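In the top view the label is at (229,505) and the reading point projects to (227,498), so it is about 5 mm short. In the side view the slide is level with its frosted end towards the reader. I nudge it 5 mm and hand in.

Emit:
{"op": "drive_tool", "data": {
  "moves": [
    [[0,0,0],[-0.005,0,0],0.015],
    [[0,0,0],[0,0,0],0.015],
    [[0,0,0],[0,0,0],0.015],
    [[0,0,0],[0,0,0],0.015]
  ]
}}

```text
time: 14.62
eef_pos: [0.4832, -0.3682, 0.1793]
tcp_rot: [-0.051, 0.999, 0.0, -0.0]
contact_force: [0.5, -1.0, -0.9]
opening: 0.361
finger_force: 39.7
```

```bash
python3 -c "
from plant import ctrl
s=ctrl.get_state();print(s['eef_pos'],s['finger_force']);print(ctrl.sign_off())"
```

```text
[ 0.48316404 -0.36816133  0.17931272] 39.72603142261505
the job is handed in; nothing more can be done
None
```

I handed the job in at about 14.6 s, but sign-off returned no verdict: the cover lies flat on the bench, and the slide is held level by its clear end, label within about 1 cm of the reading point and frosted end towards the reader; the bottle, rack and beaker were never approached.

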